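Pack a blood tube in the specimen carrier

ROBOT

A 6-joint arm with a two-finger parallel gripper is mounted at the origin on a cart in front of the work surface, level with it; the furniture and walls round the work are solid. World frame = base frame: x ahead of the robot, y to its left, z up, the work surface at z = 0. Lengths are in m, angles in rad, forces in N, time in s.
With the tool pointing down it reaches from about 0.375 to 0.925 m from the base axis. Payload 5.7 kg.
Tool frame: the origin (TCP) lies midway between the tips of the shut fingers; the grasp point (between the pads) lies 19 mm behind it; z points along the fingers, x is the direction in which the jaws open and shut, and the axes are right-handed (so a half turn about z gives the same grasp; the last joint's range is limited). The gripper opens to 88 mm and grips with 3 to 60 N. Pads are 20 mm wide; open, the fingers measure 115 mm over their backs; the gripper's body (75 mm by 178 mm) begins 61 mm behind the grasp point.
Start: joints at [-1.265, 0.359, 1.51, -0, 1.272, -0.115], TCP at [0.245, -0.548, 0.223] pointing down, gripper open.
Joint ranges: [-2.97, 2.97], [-1.01, 2.36], [0.21, 2.38], [-0.96, 4.11], [0.2, 2.71], [-2.98, 2.98]. Speed limits (rad/s): [2.39, 2.39, 3.14, 3.14, 3.14, 3.14].

INTERFACE

Orientations are given as a unit quaternion [x, y, z, w].
In Python, from bench import move_ptp, servo_line, goto_joints, move_gripper, sleep, inverse_kinematics, capture, PlanningError, close_job, spot_in, silhouettes, current_clock, current_joint_pos, current_qvel, current_joint_torque, current_position, current_orientation, current_force, current_torque, current_finger_gap gives the robot as it stands. Calls block until the motion is done:
- move_ptp(position, orientation): joint-space move of the TCP to a pose.
- servo_line(position, orientation=None, rate=0.15, contact_N=None): straight line of the TCP; orientation=None keeps the orientation; rate is the mean speed in m/s. With contact_N (N) it stops when the force on the tool has changed by that much, and returns True; else False.
- goto_joints(angles): joint-space move.
- move_gripper(opening): finger opening in m; the grip force is fixed at half the most; returns when the fingers have stopped.
- sleep(seconds).
- inverse_kinematics(position, orientation): joint angles nearest the present ones, or None.
- capture(name): name is "scene" or "top" or "wrist"; returns a dict with "image" (480x640x3 uint8, blue, green, red), "range_z" (480x640 float32, m along the optical axis (not along the pixel's ray), 0 where there is no reading), "intrinsics" (3x3 intrinsics, pixels), "R" (3x3) and "t" (3): a world point X has camera coordinates R X + t. Camera axes: x right, y down, z forward; pixel columns grow to the right and rows downward; lengths in m; the calibration is good to about 2 mm. A picture is of the moment at which its call begins.
A pose or a line that the arm cannot do raises PlanningError and nothing moves.
- close_job(): hands the job in, once; it reports no verdict.
Trained networks look in the newest picture that a camera, given by its name, has taken for a name from the list of things; names that differ only in an ending like _2 or _b are one class to them, and where a whole thing is asked for, a point or a joint stands for the part that bears it (a point fixed in the world has none). Each returns a list of dicts, best first, with "conf" (0 to 1); they miss things now and then, are a little off and sometimes report something else, mostly with a low value. They report only what shows in the picture. A call takes as long as a camera call. They do not tell look-alikes from the thing itself.
- spot_in(camera, query): "xy" ([column, row] in pixels, amid what is visible of it).
- silhouettes(camera, query): "region" (480x640 bool, what is visible of it) and "xy" ([column, row] in pixels, amid what is visible of it).
Readings, each from a call of its own:
- current_clock(): time.
- current_joint_pos(): joint angles.
- current_qvel(): joint speeds.
- current_joint_torque(): joint torques, N m.
- current_position(): TCP position.
- current_orientation(): TCP orientation.
- current_force(): force on the tool from outside, world axes, zero at the start.
- current_torque(): the same for the moment, N m.
- current_finger_gap(): finger opening in m.
Only numpy, scipy, OpenCV 4.12 (cv2) and the standard library are available. Lean on these libraries where they do the work, as an engineer would, in place of code of your own. Each camera call takes 0.05 s, during which the arm holds its last target. There are 200 camera calls.

TASK

Press the thumb button on the specimen carrier so that its sprung lid pops open, lay the capped blood tube flat inside on the chamber floor, then push the lid down until it snaps shut and stays shut. Leave the marker pen and the sample cup where they are.

Things in the scene. Friction and masses are not known exactly. Their poses are not given: they have to be found in the camera images.
- case: Specimen carrier: a grey case fixed to the worktop, flat white lid on top, sloping front panel with one black button. Origin: on the worktop under the chamber's centre; x points from front (button) to back (hinge), y to its left, z up. Body x -74 to 60 mm, 130 mm wide, walls to z = 114 mm; the panel lies in front (x -74 to -118 mm), rising toward the back at 30 degrees.
- chamber (a point): Centre of the chamber's level floor, 70 mm above the worktop; axes as the carrier's. The chamber is 108 mm long (x) and 112 mm wide (y), open at the top (44 mm deep) when the lid is open. A tube laid flat has its centre 8 mm above this point.
- button_top (a point): Centre of the outer face of the black thumb button, 16 x 28 mm, 53 mm above the worktop, 10 mm proud of the panel. Its z axis points out of the face, forward and up, 30 degrees from vertical; y along the carrier's width. The closed lid juts out over it (front edge 61 mm higher, 8 mm further forward), so press along its axis from the front, tool tilted about 30 degrees.
- thumb_button (a joint): Travel of the button along its axis, m: 0 at rest, 0.008 fully pressed. A spring returns it (1.5 N to start, about 4 N fully pressed). The lid is let go at about 0.004 to 0.006; press to about 0.007 to be sure. It also dips for a moment as the lid snaps shut.
- lid (a joint): Angle of the lid, rad: 0 shut and latched, 1.7 wide open (just past upright, edge about 285 mm above the worktop: pass over or round it). Released, a spring swings it to 1.7 in about 1 s and holds it. Push it over from behind, then down near the front lip: it meets the latch at about 0.1, needs about 5 to 10 N, and latches at about 0; short of that it springs open again.
- lid_hinge (a point): Middle of the lid's hinge line, at the back top of the carrier, 114 mm above the worktop and 64 mm behind the chamber's centre; the line runs along y. This frame turns with the lid: its -x axis points along the lid to the front lip, its z axis is the lid's outward (top) normal. The lid is a flat plate 132 mm wide, reaching 171 mm from the hinge, its underside in the hinge plane and its top face 10 mm above.
- lid_lip (a point): Point on the lid's top face in mid-width, 157 mm from the hinge line and 14 mm from the front edge, where it is pushed shut (124 mm above the worktop when shut). Same axes as lid_hinge.
- tube_mid (a point): Centre of the capped blood tube, which lies on its side on the worktop, 8 mm up: 85 mm long along its y axis (cap at +y), about 17 mm thick, 13.5 mm across the sides where it is gripped. 10 to 20 g, does not roll.
- marker_mid (a point): Centre of the marker pen lying on the worktop, 8 mm up: 135 mm long along its y axis, 17 mm thick, longer than the tube. A bystander.
- cup_mid (a point): Centre of the screw-top sample cup standing behind, 62 mm wide, 68 mm tall, 34 mm up. A bystander.
- glass_partition: Clear upright glass pane fixed along the line straight ahead of the robot, dividing the worktop: 6 mm thick, 624 mm long in x, 700 mm high; origin at the middle of its foot. All the work is to its left (+y); keep the whole arm on that side.
Mind the look-alikes: they are no part of the job. Leave any green look-alike of the case alone.

How it is judged:
By the outcome, as a careful person would: the job done as asked, in the order asked, and still so for the second after the job is handed in, with the robot touching nothing.
It also fails if it takes over 70 s, if anything falls off the work surface, if the arm or the gripper's body presses on something with over 40 N, if the wrist force passes 120 N, or if a joint passes its speed limit or range.

## Working session

There is one attempt and no reset: what is moved stays moved. The work goes in short steps, each a Python script; the robot and the scene stay as the last script left them, time stands still between calls to the robot, and variables do not carry over. Pictures are saved under pics/ and viewed, about 8 in all and at most 12, crops included, and the job is handed in when it is done.

```bash
mkdir -p pics
cat > h.py <<'E'
import numpy as np, cv2
from bench import *
from scipy.spatial.transform import Rotation as Rn
def world(c,u,v,z=None):
    d=np.linalg.inv(c["intrinsics"])@np.array([u,v,1.0])
    if z is None: s=c["range_z"][int(v),int(u)]; return c["R"].T@(d*s-c["t"])
    o=-c["R"].T@c["t"]; r=c["R"].T@d; return o+r*(z-o[2])/r[2]
def cloud(c):
    v,u=np.mgrid[:480,:640]; z=c["range_z"]
    P=np.stack([u,v,np.ones_like(u)],-1)@np.linalg.inv(c["intrinsics"]).T*z[...,None]
    W=(P-c["t"])@c["R"]; W[z==0]=np.nan; return W
E
python3 - <<'E'
from h import *
ims=[]
for n in("scene","top"):
    c=capture(n); cv2.imwrite(f"pics/{n}0.png",c["image"])
    print(n,(-c["R"].T@c["t"]).round(3))
    for q in("case","button_top","tube_mid","marker_mid","cup_mid","lid"):
        for d in spot_in(n,q): 
            print(n,q,round(d["conf"],2),np.round(d["xy"]),world(c,*d["xy"]).round(3))
print(current_clock())
E
```

```text
scene [-0.028  0.846  0.909]
scene case 0.87 [325. 319.] [0.376 0.314 0.127]
scene case 0.72 [340. 177.] [ 0.644 -0.104  0.115]
scene button_top 0.41 [324. 349.] [0.371 0.324 0.05 ]
scene tube_mid 0.76 [227. 321.] [0.601 0.369 0.012]
scene marker_mid 0.72 [271. 259.] [0.658 0.163 0.01 ]
scene cup_mid 0.67 [217. 275.] [0.679 0.315 0.065]
scene lid 0.92 [343. 163.] [ 0.672 -0.156  0.119]
scene lid 0.63 [324. 298.] [0.413 0.27  0.125]
top [0.352 0.09  1.438]
top case 0.91 [445. 189.] [ 0.663 -0.168  0.123]
top case 0.71 [254. 289.] [0.422 0.264 0.128]
top button_top 0.44 [415. 200.] [ 0.651 -0.11   0.052]
top tube_mid 0.67 [220. 219.] [0.601 0.372 0.01 ]
top marker_mid 0.81 [302. 190.] [0.678 0.169 0.019]
top cup_mid 0.96 [244. 180.] [0.687 0.307 0.069]
top lid 0.66 [450. 180.] [ 0.686 -0.18   0.122]
top lid 0.63 [253. 292.] [0.414 0.266 0.125]
0.7
```

View pics/scene0.png

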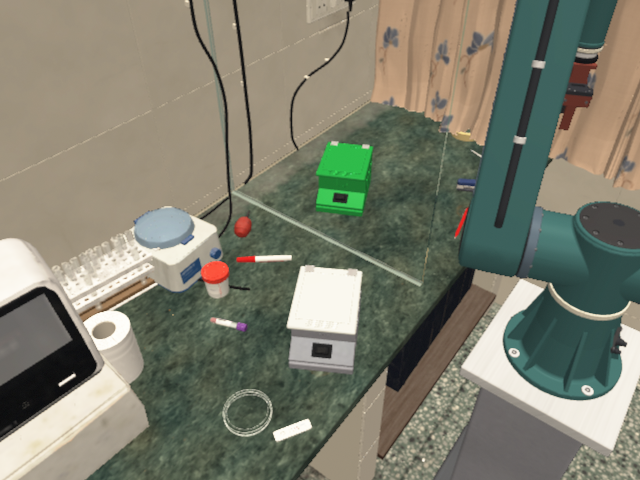

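View pics/top0.png

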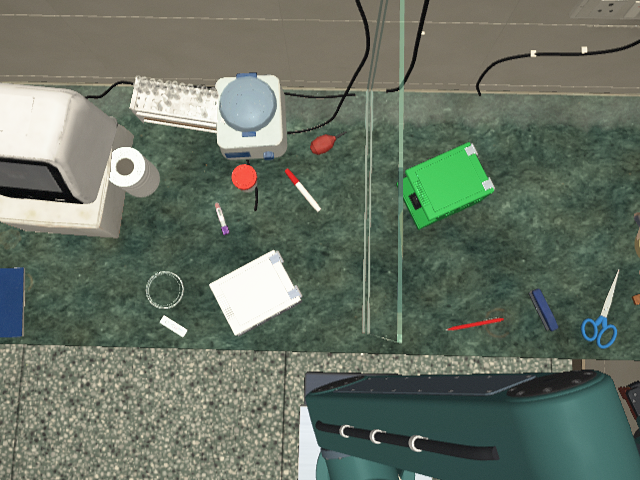

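The scene shows two carriers. The grey one with the white lid (scene 325,319; top 254,289) is left of the glass, and the green look-alike (top 445,189) is on the far side. The tube with the purple cap is at top (222,219). The red/white marker is at top (302,190), the red-lidded cup at (244,177), and a small white object at (173,326). I choose the grey carrier and the purple-capped tube. The arm starts on the wrong side of the glass, so I'll work out the kinematics before moving it round.

Run:
```python
from h import *
from scipy.optimize import least_squares
c=capture("top"); W=cloud(c)
m=(abs(W[...,2]-.124)<.012)&(abs(W[...,0]-.42)<.15)&(abs(W[...,1]-.265)<.15)
p=W[m]; r=cv2.minAreaRect((p[:,:2]*1000).astype(np.float32)); print("lid",r,np.median(p[:,2]),m.sum())
for n in("top","scene"):
    c=capture(n);W=cloud(c)
    for q in("tube_mid","glass_partition","button_top"):
        for s in silhouettes(n,q)[:2]:
            p=W[s["region"]];p=p[~np.isnan(p[:,0])]
            if len(p)>4: print(n,q,s["conf"],s["xy"],s["region"].sum(),p.mean(0).round(3),cv2.minAreaRect((p[:,:2]*1000).astype(np.float32)), p.min(0).round(3),p.max(0).round(3))
# glass foot from pixels (top)
c=capture("top")
for u,v in((366,332),(370,90),(402,342)): print("foot",world(c,u,v,0).round(3),"z.7",world(c,u,v,.7).round(3))
cv2.imwrite("pics/crop1.png",cv2.resize(c["image"][160:350,150:420],None,fx=2.9,fy=2.9,interpolation=cv2.INTER_CUBIC))
# kinematics
data=[]
rng=np.random.default_rng(0)
for i in range(150):
    P=np.array([rng.uniform(.1,.7),rng.uniform(-.6,.6),rng.uniform(.1,.7)]); R=Rn.from_euler("ZYX",[rng.uniform(-3,3),rng.uniform(-.7,.7),np.pi+rng.uniform(-.7,.7)])
    q=inverse_kinematics(P,R.as_quat())
    if q is not None: data.append((np.array(q),P,R.as_matrix()))
print(len(data))
Y=lambda a:Rn.from_euler("y",a).as_matrix(); Z=lambda a:Rn.from_euler("z",a).as_matrix()
def fk(q,k):
    h,a,off,L1,L2,L3,a3=k
    R=Z(q[0]);p=np.array([0,0,h])+R@[a,off,0]
    R=R@Y(q[1]);p=p+R@[0,0,L1];R=R@Y(q[2]);p=p+R@[a3,0,L2];R=R@Z(q[3])@Y(q[4])@Z(q[5]);p=p+R@[0,0,L3];return p,R
f=lambda k:np.concatenate([fk(q,k)[0]-P for q,P,R in data])
s=least_squares(f,[.3,0,.07,.4,.4,.3,0]);print(s.x.round(4),abs(s.fun).max())
print([np.round(fk(q,s.x)[1].T@R,2).tolist() for q,P,R in data[:2]])
np.save("k.npy",s.x)
```

```text
lid ((418.4078674316406, 261.2734069824219), (132.44058227539062, 176.24688720703125), 29.921127319335938) 0.1260554903795202 4413
top tube_mid 0.55 [219.8, 218.6] 221 [0.603 0.369 0.012] ((604.4169311523438, 370.1784362792969), (85.8633041381836, 19.215511322021484), 18.921581268310547) [ 0.562  0.349 -0.004] [0.646 0.388 0.025]
scene tube_mid 0.58 [225.6, 321.3] 282 [0.597 0.37  0.01 ] ((604.1997680664062, 366.14678955078125), (91.34777069091797, 27.21885108947754), 17.934406280517578) [ 0.557  0.346 -0.005] [0.649 0.389 0.018]
scene glass_partition 0.35 [317.3, 348.5] 104 [0.374 0.33  0.052] ((374.76666259765625, 330.31280517578125), (26.239652633666992, 15.323028564453125), 18.923099517822266) [0.363 0.32  0.043] [0.387 0.34  0.059]
scene button_top 0.54 [325.4, 346.4] 135 [0.375 0.33  0.051] ((376.568603515625, 326.73114013671875), (28.128995895385742, 20.87737464904785), 31.322635650634766) [0.362 0.314 0.039] [0.39  0.34  0.059]
scene button_top 0.47 [338.4, 195.4] 22 [ 0.649 -0.107  0.046] ((648.7711181640625, -108.49138641357422), (17.377450942993164, 11.209174156188965), 28.350950241088867) [ 0.638 -0.112  0.04 ] [ 0.657 -0.1    0.05 ]
foot [0.33  0.002 0.   ] z.7 [0.341 0.045 0.7  ]
foot [0.95  0.001 0.   ] z.7 [0.659 0.045 0.7  ]
foot [ 0.308 -0.086  0.   ] z.7 [0.33 0.   0.7 ]
129
[ 0.2665 -0.      0.0689  0.6111  0.4336  0.3813  0.1122] 5.551115123125783e-16
[[[-1.0, 0.0, 0.0], [-0.0, -1.0, 0.0], [0.0, 0.0, 1.0]], [[-1.0, -0.0, -0.0], [0.0, -1.0, 0.0], [-0.0, 0.0, 1.0]]]
```

View pics/crop1.png

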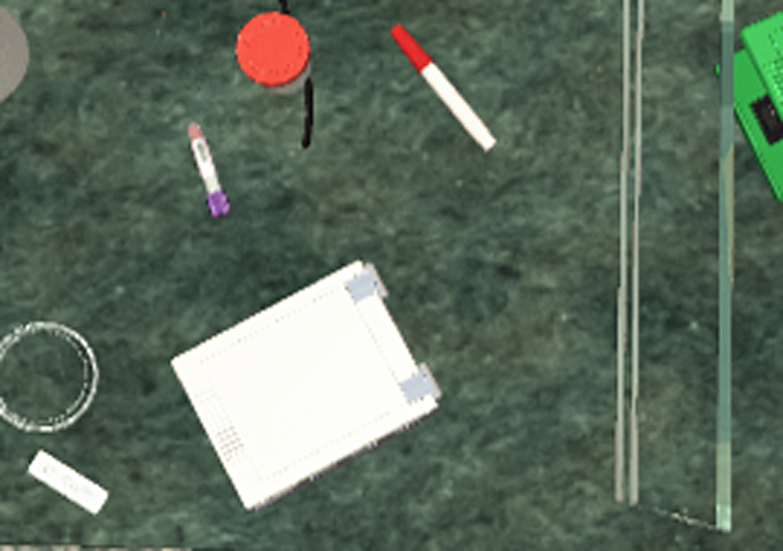

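```bash
cat >> h.py <<'E'
TH=np.radians(-60.08); XC=np.array([np.cos(TH),np.sin(TH),0]); YC=np.array([-XC[1],XC[0],0]); ZC=np.array([0,0,1.])
O=np.array([.4282,.2445,0])
def cp(x,y,z): return O+x*XC+y*YC+z*ZC
def quat(z,x):
    z=z/np.linalg.norm(z); x=x-z*(x@z); x/=np.linalg.norm(x)
    return Rn.from_matrix(np.stack([x,np.cross(z,x),z],1)).as_quat()
def best(pos,z,x):
    q0=np.array(current_joint_pos()); c=[]
    for s in(1,-1):
        o=quat(z,s*x); q=inverse_kinematics(pos,o)
        if q is not None: c.append((abs(np.array(q)-q0).max(),o,np.array(q)))
    c.sort(key=lambda t:t[0]); return (c[0][1],c[0][2]) if c else (None,None)
def tilt(deg): # tool z in case x-z plane, pointing down and toward hinge by deg
    a=np.radians(deg); return np.sin(a)*XC-np.cos(a)*ZC
E
python3 - <<'E'
from h import *
print(cp(-.099,0,.053).round(4))
goto_joints([-1.265,-.4,1.9,0,1.64,1.4]); print(current_position(),current_clock())
goto_joints([.9,-.4,1.9,0,1.64,1.4]); print(current_position(),current_clock())
move_gripper(0)
z=tilt(38); B=np.array([.377,.3295,.053])
for d in(.1,.02,-.008):
    o,q=best(B-d*z,z,YC); print(d,None if q is None else q.round(2))
E
```

```text
[0.3788 0.3303 0.053 ]
[ 0.1270337  -0.17352085  0.36690923] 2.7417
[0.07260123 0.20187176 0.3667668 ] 5.1583
0.1 [ 1.09  0.59  1.6  -0.56  1.38  0.8 ]
0.02 [ 1.02  0.65  1.71 -0.62  1.22  0.84]
-0.008 [ 0.99  0.67  1.74 -0.64  1.16  0.86]
```

Run:
```python
from h import *
z=tilt(38); B=np.array([.377,.3300,.053])
o,q=best(B-.1*z,z,YC)
move_ptp(B-.1*z,o); servo_line(B-.015*z,o)
f0=np.array(current_force())
hit=servo_line(B+.014*z,o,rate=.03,contact_N=6)
p=np.array(current_position()); print(hit,"depth",(p-B)@z,(np.array(current_force())-f0).round(1),current_clock())
c=capture("scene"); cv2.imwrite("pics/s2.png",c["image"][180:420,180:500])
sleep(.3); servo_line(B-.08*z,o,rate=.2); sleep(.6)
c=capture("scene"); i=c["image"]; cv2.imwrite("pics/s3.png",np.hstack([cv2.imread("pics/s2.png"),i[180:420,180:500]]))
print(current_clock())
```

```text
True depth 0.007106865856239446 [-2.6  1.2  6.2] 9.45
11.0333
```

View pics/s3.png

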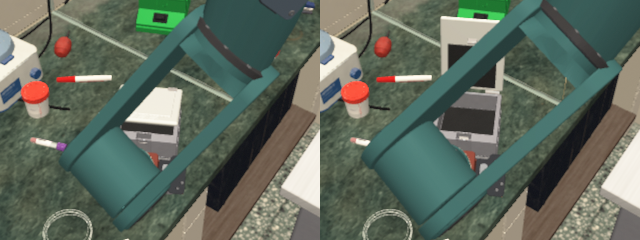

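The left half shows the button being pressed. In the right half the grey carrier's lid stands open (about 470,55). Next I'll go above the tube and take one close look.

Run:
```python
from h import *
p=np.array(current_position()); servo_line(p+[-.02,.06,.15],rate=.3)
a=np.radians(18.9); ax=np.array([-np.cos(a),-np.sin(a),0]); px=np.array([-ax[1],ax[0],0])
T=np.array([.604,.369,.008])
o,q=best(T+[0,0,.19],-ZC,px); print(q.round(2))
move_ptp(T+[0,0,.19],o); move_gripper(.05)
c=capture("wrist"); W=cloud(c); cv2.imwrite("pics/w1.png",c["image"])
for s in silhouettes("wrist","tube_mid")[:2]:
    P=W[s["region"]];P=P[~np.isnan(P[:,0])]; P=P[P[:,2]>.003]
    print(s["conf"],s["xy"],P.mean(0).round(4),np.percentile(P[:,2],95),cv2.minAreaRect((P[:,:2]*1000).astype(np.float32)))
print(current_clock())
```

```text
[ 0.45  0.53  1.28 -0.    1.33  1.69]
0.82 [321.3, 218.9] [0.602  0.3693 0.0145] 0.0170725187089739 ((603.0699462890625, 369.1528015136719), (84.33394622802734, 15.686783790588379), 18.953182220458984)
13.8583
```

View pics/w1.png

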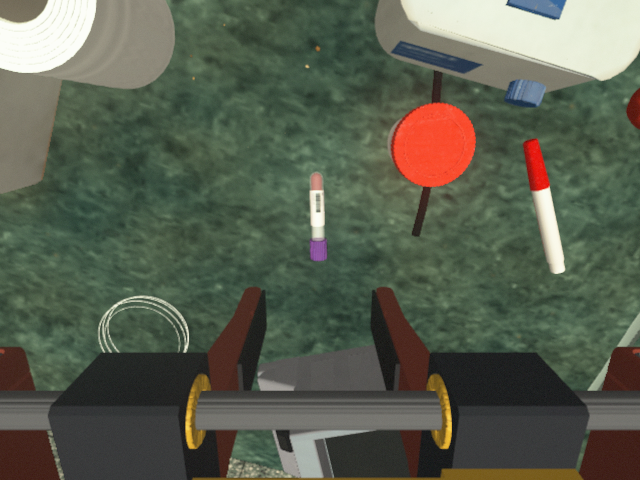

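Run:
```python
from h import *
T=np.array([.603,.369,0]); o=np.array(current_orientation())
servo_line(T+[0,0,.05],o,rate=.25); hit=servo_line(T+[0,0,.003],o,rate=.06,contact_N=5); print(hit,current_position())
move_gripper(0.0); print("gap",current_finger_gap())
servo_line(T+[0,0,.24],o,rate=.3); print("gap",current_finger_gap())
c=capture("wrist"); Rt=Rn.from_quat(current_orientation()).as_matrix()
cam=Rt.T@(-c["R"].T@c["t"]-np.array(current_position())); print("cam in tool",cam.round(3))
for s in(1,-1):
    oo=quat(-ZC,s*YC); R=Rn.from_quat(oo).as_matrix()
    q=inverse_kinematics(T+[0,0,.24],oo); q2=inverse_kinematics(cp(0,0,.073),oo)
    print(s,"cam along XC",(R@cam)@XC, None if q is None else np.round(q,2), None if q2 is None else np.round(q2,2))
print(current_clock())
```

```text
False [0.60328761 0.3691548  0.00318515]
gap 0.013112079162062189
gap 0.013248711669201788
cam in tool [-0.    -0.086 -0.163]
1 cam along XC -0.08577975621048631 [ 0.45  0.5   1.23 -0.    1.41 -0.07] [ 0.38  0.41  1.9  -0.    0.84 -0.14]
-1 cam along XC 0.08577975621048631 None None
17.1833
```

Run:
```python
from h import *
T=np.array([.603,.369,.24]); o=quat(-ZC,YC)
move_ptp(T,o); servo_line(cp(-.003,0,.24),o,rate=.25)
hit=servo_line(cp(-.003,0,.0725),o,rate=.08,contact_N=3); print(hit,current_position(),np.round(current_force(),1))
move_gripper(.034); sleep(.1)
servo_line(cp(-.003,0,.26),o,rate=.25)
c=capture("wrist"); W=cloud(c); cv2.imwrite("pics/w2.png",c["image"])
for s in silhouettes("wrist","tube_mid")[:2]:
    P=W[s["region"]];P=P[~np.isnan(P[:,0])]; d=P-O; print(s["conf"],"case frame",np.round([np.median(d@XC),np.median(d@YC),np.median(d[:,2])],3))
print(current_clock())
```

```text
True [0.42670122 0.24711608 0.07302916] [-0.7  1.   5.5]
0.62 case frame [-0.002  0.001  0.085]
23.4083
```

View pics/w2.png

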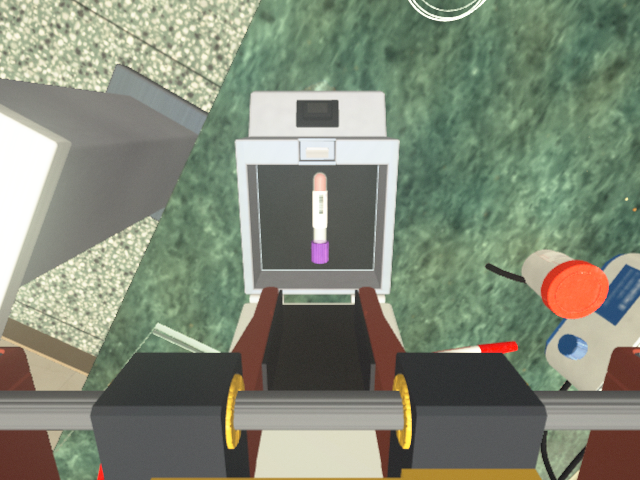

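The tube lies flat, centred in the chamber: image (320,218), purple cap end at (320,252). Next is the lid, hooked from behind with the fingers shut.

Run:
```python
from h import *
o=quat(-ZC,YC); y=.015
for x,z in((.13,.34),(.13,.25),(.084,.254),(-.08,.12)): print(x,np.round(inverse_kinematics(cp(x,y,z),o),2))
servo_line(cp(-.003,y,.34),o,rate=.3); move_gripper(0)
servo_line(cp(.13,y,.34),o,rate=.2)
servo_line(cp(.13,y,.25),o,rate=.2)
hit=servo_line(cp(.085,y,.25),o,rate=.08,contact_N=1.5)
p=np.array(current_position())-O; print(hit,p@XC,p[2],np.round(current_force(),1),current_clock())
c=capture("scene"); cv2.imwrite("pics/s4.png",c["image"][100:420,150:550])
```

```text
0.13 [ 0.14  0.16  1.49 -0.    1.49 -0.39]
0.13 [ 0.14  0.23  1.63 -0.    1.28 -0.39]
0.084 [ 0.22  0.21  1.65 -0.    1.29 -0.3 ]
-0.08 [ 0.54  0.36  1.81 -0.    0.97  0.02]
False 0.08486001894581012 0.25006508873100636 [ 1.  -0.9  0.1] 26.625
```

View pics/s4.png

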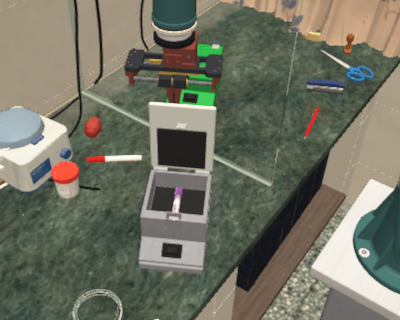

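The fingers are behind the lid (lid about 180,135), and the 1.3 N reading fits light contact. The tube lies in the chamber at (178,198). Now I'll follow the lid's arc to bring it over and down.

Run:
```python
from h import *
o=quat(-ZC,YC); y=.015; t=.010
for th in np.linspace(1.5,.2,9):
    d=np.interp(th,[.2,1.5],[.155,.140])
    x=.064-d*np.cos(th)+.010*np.sin(th)+t*min(1,th/.5); z=.114+d*np.sin(th)+.010*np.cos(th)
    servo_line(cp(x,y,z),o,rate=.12)
    f=np.array(current_force()); print(round(th,2),round(x,3),round(z,3),f.round(1))
print(current_clock())
hit=servo_line(cp(-.093,.005,.118),o,rate=.03,contact_N=25)
p=np.array(current_position())-O; print(hit,p.round(4),np.round(current_force(),1)); sleep(.2)
servo_line(cp(-.093,.005,.16),o,rate=.06); sleep(.8)
print(np.round(current_force(),1),current_clock())
c=capture("wrist"); cv2.imwrite("pics/w5.png",c["image"])
c=capture("top"); W=cloud(c); d=W-O
m=(abs(d@XC+.04)<.03)&(abs(d@YC)<.05)&(W[...,2]<.3); print("z top",np.nanmedian(W[m][:,2]))
```

```text
1.5 0.074 0.254 [ 0.2 -1.4  1.1]
1.34 0.051 0.254 [ 0.5 -1.2  0.1]
1.18 0.028 0.25 [-0.7 -1.2  0.7]
1.01 0.005 0.243 [ 0.2 -0.7  1.4]
0.85 -0.016 0.231 [-0.1 -1.   0.7]
0.69 -0.035 0.217 [ 0.  -0.7  0.4]
0.52 -0.052 0.198 [-1.1  0.   1.4]
0.36 -0.068 0.178 [ 0.2 -0.9  1.8]
0.2 -0.082 0.155 [-0.5 -0.6  0.4]
29.7667
False [-0.04    0.0828  0.1193] [ 2.8 -4.6 15.3]
[-1.   0.  -0.6] 33.0833
z top 0.12706407047801951
```

View pics/w5.png

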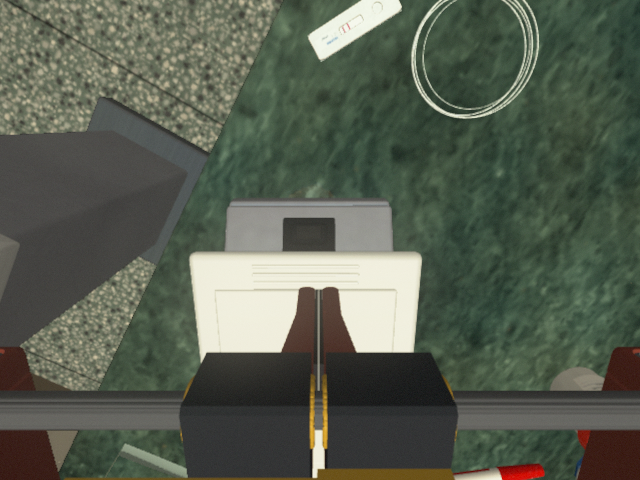

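The lid looks shut (front edge at row 255) with the fingers clear of it. I'll back off, check again and confirm the bystanders haven't moved.

Run:
```python
from h import *
o=quat(-ZC,YC)
servo_line(cp(-.093,.005,.33),o,rate=.2); move_ptp(cp(-.15,.1,.36),o); sleep(1)
for n in("scene","top"):
    c=capture(n); W=cloud(c); d=W-O
    m=(abs(d@YC)<.05)&(W[...,2]<.3)
    for x in(-.09,-.03,.03):
        k=m&(abs(d@XC-x)<.012); print(n,x,k.sum(),np.nanmedian(W[k][:,2]).round(4) if k.sum() else None)
    for q in("marker_mid","cup_mid","tube_mid"):
        for s in spot_in(n,q)[:1]: print(q,round(s["conf"],2),np.round(s["xy"]),world(c,*s["xy"]).round(3))
    cv2.imwrite(f"pics/{n}9.png",c["image"])
print(current_clock(),np.round(current_force(),1))
```

```text
scene -0.09 1159 0.0538
scene -0.03 445 0.1256
scene 0.03 1050 -0.5427
marker_mid 0.61 [265. 260.] [0.668 0.171 0.008]
cup_mid 0.73 [217. 276.] [0.677 0.317 0.065]
tube_mid 0.61 [316. 349.] [0.383 0.334 0.051]
top -0.09 462 0.1259
top -0.03 467 0.127
top 0.03 466 0.1263
marker_mid 0.78 [300. 190.] [0.679 0.174 0.009]
cup_mid 0.92 [248. 179.] [0.69  0.297 0.066]
tube_mid 0.29 [253. 292.] [0.415 0.267 0.124]
36.1167 [-0.6  0.3  0.4]
```

View pics/scene9.png

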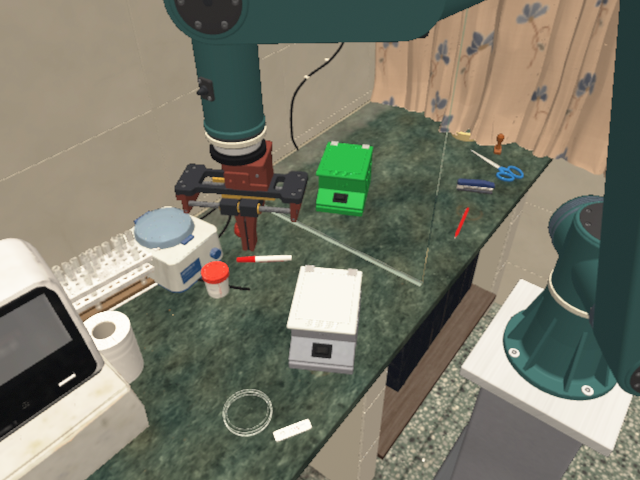

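The lid is flat and shut at (327,298) with no arm contact. The marker (264,259) and cup (217,277) are where they were in the first picture.

```bash
python3 -c "
from bench import *
print(close_job(),current_clock())"
```

```text
the job is handed in; nothing more can be done
the job is handed in; nothing more can be done
```

The job is done and handed in at about 36 s of the 70 s allowed. I folded the arm back to bring it round the near end of the glass, pressed the button, laid the tube in the chamber and closed the lid.

- **Button:** it was pressed about 7 mm, and the lid popped open.
- **Tube:** it was gripped at a 13 mm gap and laid flat within about 2 mm of the chamber's centre. The close-up picture confirmed this before the lid was closed.
- **Lid:** I hooked it over from behind and pressed it down at the lip with about 16 N. More than 2 s after release it was still level, with its top at 126–127 mm, against 126 mm before opening. The tool touched nothing at the end.
- **Bystanders:** the marker and cup look unmoved in the final picture. The network's points for them agreed with the start to about 13 mm, within its usual scatter.
- **Disagreements:**
  - The network still reported a "tube" on the button and on the lid at the end. Both are false hits, since the tube is inside the closed carrier.
  - Some depth readings from the scene camera at the lid's front and back matched other surfaces or noise, so I relied on the top camera for the lid's height.

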